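# Bread roll in the tongs over the plate that has none

### The arm

A 6-joint arm with a two-finger parallel gripper is mounted at the origin on the work surface. World frame = base frame: x ahead of the robot, y to its left, z up, the work surface at z = 0. Lengths are in mm, angles in rad, forces in N, time in s.
With the tool pointing down it reaches from about 350 to 875 mm from the base axis. Payload 4.2 kg.
Tool frame: the origin (TCP) lies at the very end of the fingers, on their centre line; the grasp point (between the pads) lies 19 mm behind it (r.grip_depth is the z of the grasp point in the tool frame, in mm); z points along the fingers, x is the direction in which the jaws open and shut, and the axes are right-handed (so a half turn about z gives the same grasp; the last joint's range is limited). The gripper opens to 87 mm and grips with 3 to 60 N. Pads are 19 mm wide; open, the fingers measure 117 mm over their backs; the gripper's body (75 mm by 190 mm) begins 51 mm behind the grasp point.
Start: joints at [1.413, 0.385, 0.008, 0, -1.194, -0.259], TCP at [252.989, 571.485, 222.55] pointing down, gripper open.
Joint ranges: [-3.14, 3.14], [-1.21, 2.06], [-1.07, 1.41], [-3.16, 2.05], [-2.99, -0.16], [-3.1, 3.1]. Speed limits (rad/s): [2.79, 2.79, 3.14, 3.14, 3.14, 3.14].

### API

Orientations are given as a unit quaternion [w, x, y, z].
In Python, from bench import r, capture, boxes_of, regions_of gives the robot as it stands. The module is installed in compiled form; this text tells all that it offers.
- The arm moves only by the tool arm_command, never from a script. Its argument "steps" is a list of rows, each an object of numbers: "jaw": the opening, from 0 (shut) to 1 (fully open); "dx", "dy", "dz": the shift along the tool's x, y, z as a fraction of full scale; "roll": the turn about the tool's z as a fraction of full scale. A call has 1 to 8 rows; each row is the pose to reach, as a shift and turn from the pose measured when the call began, along the tool's axes at that moment; what a row does not reach only later rows make up. Full scale, the value 1, is 400 mm for a shift and 90 degrees for a turn. A row lasts 1/10 s, in which the tool goes at most 50 mm and 8.59 degrees, less where a joint would pass 70% of its speed; a pose out of reach is approached as far as the arm can. A call with a number of a shift or a turn outside -1 to 1 is refused whole. A call with a gripper value outside its range is refused whole. The fingers move at their own pace and stop on an object; "grip_force" is the grip in N (left out, the last holds). Time passes only in rows, so rows that repeat a pose let the fingers close. It gives the time, the measured TCP pose, the force and the opening at its end, in the units of the state.
- r.sense(): the state, without advancing time (a new reading comes with each control period).
- capture(name): name is "scene" or "top" or "wrist"; returns a dict with "image" (384x512x3 uint8, red, green, blue), "fx", "fy", "cx", "cy" (pixels), "pose" (4x4, takes a point from camera to world coordinates); the wrist camera has in their place "T_tool_cam" (4x4, takes a point from camera to tool coordinates, whose origin is the TCP and whose axes are the tool frame's). Camera axes: x right, y down, z forward; pixel columns grow to the right and rows downward; lengths in mm; the calibration is good to about 2 mm. A picture is of the moment at which its call begins: read the wrist's pose just before it. There is no depth.
- r.hand_in(): hands the job in, once; it reports no verdict.
Trained networks look in the newest picture that a camera, given by its name, has taken for a name from the list of things; names that differ only in an ending like _2 or _b are one class to them, and where a whole thing is asked for, a point or a joint stands for the part that bears it (a point fixed in the world has none). Each returns a list of dicts, best first, with "conf" (0 to 1); they miss things now and then, are a little off and sometimes report something else, mostly with a low value. They report only what shows in the picture. A call takes as long as a camera call. They do not tell look-alikes from the thing itself.
- boxes_of(name, camera): "rect" ([left, top, width, height] in pixels, round what is visible of it).
- regions_of(name, camera): "region" (384x512 bool, what is visible of it) and "rect" ([left, top, width, height] in pixels, round what is visible of it).
The state is a dict: "t": time; "joint_pos": joint angles; "qd": joint speeds; "tau": joint torques, N m; "tcp_pos": TCP position; "eef_rot": TCP orientation; "wrist_force": force on the tool from outside, world axes, zero at the start; "wrist_torque": the same for the moment, N m; "finger_gap": finger opening in mm.
Only numpy, scipy, OpenCV 4.12 (cv2) and the standard library are available. Lean on these libraries where they do the work, as an engineer would, in place of code of your own. Each camera call takes 0.05 s, during which the arm holds its last target.

### The job

One of the two plates already has its bread roll; the other so far has only a jam pot. Pick up the kitchen tongs in the gripper, close them on the spare roll on the wooden board and, touching the roll with the tongs only, hold it over the middle of the plate that has no roll yet, lifted about 10 cm above the table. Finish while holding it there in the tongs, do not put it down, and leave everything else where it is.

Things in the scene. Friction and masses are not known exactly. Their poses are not given: they have to be found in the camera images.
- tongs: Steel kitchen tongs lying flat, 250 mm long, 150 g in all, 30 mm high. Origin on the underside, midway between the two arms at the grip; x runs along the tongs to the tips, z up. The two arms lie side by side in one horizontal plane and close along y; they turn on pivots 100 mm behind the origin and a spring holds them open
- tongs_grip (a point): Middle of the grip, 15 mm above the tongs' origin. Each arm has an upright grip plate here, 30 mm high, 61 mm over both outsides when open; on each, a 46 mm long flat (x) between two upright ribs 4 mm proud. Pinch the flats from above, closing along y: 8 N at first, 12 N at a roll's width. To carry the tongs empty, close the gripper only part way (grip 55 mm wide): the spring presses the plates on the fingers
- tongs_tips (a point): Point midway between the two tips, 100 mm ahead of the tongs' origin along x, 13 mm above their underside. The tips are flat upright paddles 50 mm long (x from 75 to 125 mm) and 26 mm high from the underside. The free gap between them is 76 mm open and changes twice as much as the grip's width: 42 mm when the grip measures 44 mm
- tongs_left (a joint): How far each tongs arm has been closed (both move alike): 0 fully open, 0.085 rad with a roll of 42 mm between the tips, 0.15 rad stop with the tips 16 mm apart
- roll: The spare bread roll, brown, round and firm, 42 mm across, 37 mm high, upright sides up to 26 mm and a domed top with a pale cross cut, about 45 g; loose, standing on the front part of the wooden board. Origin at the centre of its underside
- roll_served: A roll just like the spare one, already on one of the plates. Origin at the centre of its underside
- board: Wooden serving board 210 mm (x) by 150 mm (y), 15 mm thick, lying firmly on the table, no rim. Origin at the centre of its underside
- plate_left: White round plate, 160 mm across, rim 14 mm high, 6 mm thick in the middle, firm on the table, on the robot's left. Origin at the centre of its underside
- plate_right: The same plate on the robot's right. Origin at the centre of its underside
- jam_pot: White ceramic jam pot with a lid, 42 mm across, 39 mm high, on the plate that has no roll. Origin at the centre of its underside
- butter_dish: White covered butter dish 55 x 75 mm, 48 mm high, on the far part of the board. Origin under its centre
- mug: White mug 76 mm across, 85 mm high, beyond the left plate. Origin under its centre
- pepper_mill: Dark wooden pepper mill 48 mm across, 120 mm high, beyond the right plate. Origin under its centre
- bowl: White bowl 110 mm across, 50 mm high, on the robot's right. Origin under its centre
- soup_cup: Dark red-brown cup 90 mm across, 60 mm high, on the robot's left. Origin under its centre
- spoon: Steel spoon 190 mm long lying on the right of the table
Mind the look-alikes: they are no part of the job. Leave any green look-alike of the plate_right alone.

How it is judged (in metres and radians):
On the way:
1. the roll is in the tongs, lifted clear of the board, the tongs in the gripper (contact force between the fingers and tongs above 1 N and contact force between tongs and roll above 0.5 N and contact force between each of the arm, the fingers and roll below 0.1 N and contact force between roll and board below 0.02 N and value of joint tongs_left between 0.05 and 0.13 rad and height (world z) of roll above 0.03 m), for 0.2 s.
At the end, for the whole second after the job is handed in: The tongs are in the gripper and the spare roll is closed in the tongs alone, still, its underside 7 to 16 cm and the tongs over 5 cm above the table, its centre within 5 cm of the centre of the plate without a roll, touching neither plates nor jam pot; the served roll is still on its plate (contact force between the fingers and tongs above 1 N and contact force between tongs and roll above 0.5 N and contact force between each of the arm, the fingers and roll below 0.1 N and contact force between roll and board below 0.02 N and value of joint tongs_left between 0.05 and 0.13 rad and height (world z) of roll between 0.07 and 0.16 m and height (world z) of tongs above 0.05 m and linear speed of roll below 0.05 m/s and ((horizontal distance between roll_served and plate_left below 0.055 m and horizontal distance between roll and plate_right below 0.05 m) or (horizontal distance between roll_served and plate_right below 0.055 m and horizontal distance between roll and plate_left below 0.05 m)) and contact force between each of roll, tongs and plate_left below 0.02 N and contact force between each of roll, tongs and plate_right below 0.02 N and contact force between each of roll, tongs and jam_pot below 0.02 N); the arm keeps its last pose, push and grip.
It fails at once if the gripper or arm touches the spare roll (contact force between any of the fingers, the arm and roll above 0.3 N).
It fails at once if something else on the table is shifted by more than 2 cm (distance of any of jam_pot, roll_served, butter_dish, mug, pepper_mill, bowl, soup_cup, spoon from where it was at the start of the episode above 0.02 m).
It fails at once if the jam pot or the served roll is tipped (angle between any of jam_pot, roll_served's own z axis and vertical above 0.6 rad).
It also fails if it takes over 42 s, if anything falls off the work surface, if the arm or the gripper's body presses on something with over 40 N, if the wrist force passes 120 N, or if a joint passes its speed limit or range.

## Working session

There is one attempt and no reset: what is moved stays moved. The work goes in short steps, Python scripts to look and compute and a tool call to move; the robot and the scene stay as the last step left them, time stands still between calls to the robot, and variables do not carry over. Pictures are saved under pics/ and viewed, and the job is handed in when it is done.

Besides the shell and the picture viewer there is one more tool, called after ">>>" as name([rows], argument=value, ...), one row to a line, values as JSON. arm_command: Moves the arm, as the interface text tells. Shift numbers are shares of 400 mm and turn numbers shares of 90 degrees, none past 1 either way. Its arguments: {"type":"object","properties":{"steps":{"type":"array","items":{"type":"object","properties":{"jaw":{"type":"number"},"dx":{"type":"number","minimum":-1,"maximum":1},"dy":{"type":"number","minimum":-1,"maximum":1},"dz":{"type":"number","minimum":-1,"maximum":1},"roll":{"type":"number","minimum":-1,"maximum":1}}}},"grip_force":{"type":"number"}},"required":["steps"]}

```bash
mkdir -p pics; python3 - <<'E'
from bench import r,capture
import cv2
print(r.sense())
for n in("scene","top"):
    c=capture(n);cv2.imwrite(f"pics/{n}0.png",c["image"][:,:,::-1]);print(n,c["fx"],c["cx"],c["cy"],c["pose"])
E
```

```text
{'t': 0.0, 'joint_pos': array([ 1.41257993e+00,  3.85585324e-01,  6.62393454e-03, -5.18009859e-04,
       -1.19400402e+00, -2.58582335e-01]), 'qd': array([ 0.00193119,  0.00042502,  0.00023109,  0.00058938, -0.00056851,
       -0.00064868]), 'tau': array([ 2.89435493e-04, -3.90663528e+01,  1.87400991e+01,  4.21966195e+00,
        1.09401683e-02, -1.93837759e-04]), 'tcp_pos': array([252.76566979, 570.94356494, 221.43868309]), 'eef_rot': array([-9.06000551e-04, -5.45430651e-01,  8.38155219e-01, -6.42919480e-04]), 'wrist_force': array([ 0.25285411, -0.52698888,  0.36695069]), 'wrist_torque': array([ 0.00237506,  0.02390333, -0.02787477]), 'finger_gap': 87.19358941544112}
scene 360.6228476403013 255.49712163908094 188.97950692416808 [[ 6.08691979e-01  5.68788139e-01 -5.53149282e-01  1.13014406e+03]
 [ 7.93386879e-01 -4.41275377e-01  4.19300968e-01 -4.21891259e+02]
 [-5.59774044e-03 -6.94086518e-01 -7.19869829e-01  7.69644918e+02]
 [ 0.00000000e+00  0.00000000e+00  0.00000000e+00  1.00000000e+00]]
top 457.7405837725763 253.56085122173596 191.41655313031453 [[ 2.77248843e-02 -9.94365661e-01  1.02314532e-01  4.08468974e+02]
 [-9.99599469e-01 -2.69975017e-02  8.48746543e-03 -2.09344983e+01]
 [-5.67740742e-03 -1.02508866e-01 -9.94715889e-01  1.70718300e+03]
 [ 0.00000000e+00  0.00000000e+00  0.00000000e+00  1.00000000e+00]]
```

View pics/scene0.png

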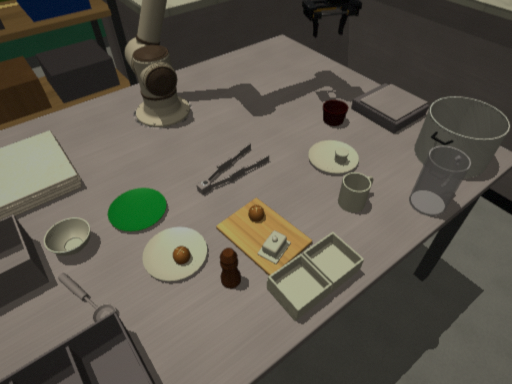

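View pics/top0.png

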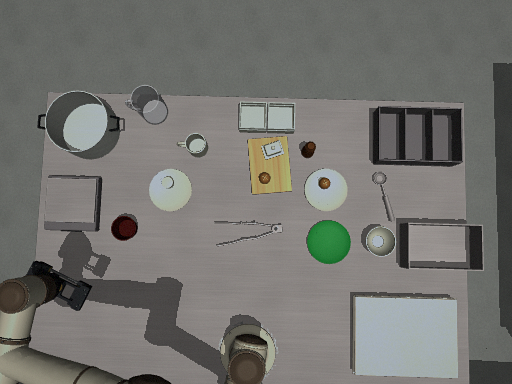

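The top view shows these objects:
- **Tongs:** hinge at about (278,229), tips at about (217,222) and (217,244), pointing left (+y).
- **Rolls:** the spare roll is on the board's front part at (265,178). The look-alike is the served roll on the right plate at (324,183).
- **Plates:** the left plate is at (170,190) with the jam pot at (168,183). The right plate is at (326,189). The green plate at (328,241) is a look-alike.

My choices are the roll at (265,178) and the left plate.

```bash
cat > h.py <<'E'
from bench import r,capture,boxes_of,regions_of
import numpy as np,cv2
from scipy.spatial.transform import Rotation as R
def tool():
    s=r.sense();q=s["eef_rot"];T=np.eye(4);T[:3,:3]=R.from_quat([q[1],q[2],q[3],q[0]]).as_matrix();T[:3,3]=s["tcp_pos"];return T
def cam(n):
    T=tool();c=capture(n)
    c["P"]=T@c["T_tool_cam"] if n=="wrist" else c["pose"]
    return c
def w(c,u,v,z):
    d=c["P"][:3,:3]@np.array([(u-c["cx"])/c["fx"],(v-c["cy"])/c["fy"],1]);o=c["P"][:3,3]
    return (o+d*(z-o[2])/d[2])
def px(c,p):
    p=np.linalg.inv(c["P"])@np.append(p,1);return np.array([c["fx"]*p[0]/p[2]+c["cx"],c["fy"]*p[1]/p[2]+c["cy"]])
E
python3 - <<'E'
from h import *
c=cam("top")
cv2.imwrite("pics/topcrop.png",cv2.resize(c["image"][120:260,140:360,::-1],None,fx=3.6,fy=3.6,interpolation=cv2.INTER_CUBIC))
for n in["tongs","roll","board","plate_left","jam_pot","butter_dish","mug","pepper_mill"]:
    for d in regions_of(n,"top"):
        if d["conf"]<.3: continue
        ys,xs=np.nonzero(d["region"]);print(n,round(d["conf"],2),np.round(d["rect"]),w(c,xs.mean(),ys.mean(),15).round())
for u,v in[(278,229),(217,222),(217,244)]:print(w(c,u,v,15).round())
print(tool().round(3)); s=capture("wrist");print(s["T_tool_cam"],s["fx"])
E
```

```text
tongs 0.5 [150. 169.  42.  39.] [580. 302.  15.]
tongs 0.47 [218. 222.  64.  11.] [453. -35.  15.]
board 0.89 [249. 135.  41.  59.] [678. -62.  15.]
plate_left 0.69 [146. 170.  46.  40.] [578. 303.  15.]
jam_pot 0.55 [162. 176.  12.  14.] [608. 316.  15.]
butter_dish 0.87 [261. 140.  21.  21.] [742. -70.  15.]
butter_dish 0.6 [215. 222.  63.  19.] [449. -22.  15.]
mug 0.63 [177. 134.  29.  26.] [754. 219.  15.]
pepper_mill 0.76 [302. 142.  13.  14.] [ 745. -207.   15.]
pepper_mill 0.43 [265. 143.  16.  20.] [743. -72.  15.]
[ 446. -100.   15.]
[465. 125.  15.]
[385. 122.  15.]
[[-4.05000e-01 -9.14000e-01 -0.00000e+00  2.52978e+02]
 [-9.14000e-01  4.05000e-01 -0.00000e+00  5.71477e+02]
 [ 0.00000e+00  0.00000e+00 -1.00000e+00  2.22535e+02]
 [ 0.00000e+00  0.00000e+00  0.00000e+00  1.00000e+00]]
[[ 9.99998944e-01 -1.44891386e-03 -1.12201558e-04  4.20419500e-01]
 [ 1.43041636e-03  9.67714575e-01  2.52044551e-01 -6.93005772e+01]
 [-2.56611759e-04 -2.52044445e-01  9.67715626e-01 -1.62481545e+02]
 [ 0.00000000e+00  0.00000000e+00  0.00000000e+00  1.00000000e+00]] 299.50602413450656
```

View pics/topcrop.png

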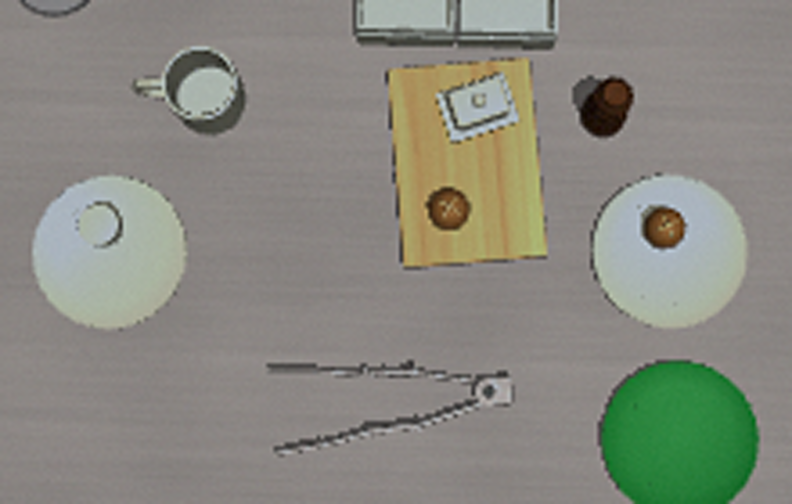

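The left plate with the jam pot is the target, and the spare roll is the one on the board. Next I move over the tongs.

>>> arm_command([
  {"dx":0.55,"dy":-0.5,"roll":0.67,"jaw":1},
  {"dx":0.55,"dy":-0.5,"roll":0.67,"jaw":1},
  {"dx":0.55,"dy":-0.5,"roll":0.67,"jaw":1},
  {"dx":0.55,"dy":-0.5,"roll":0.67,"jaw":1},
  {"dx":0.55,"dy":-0.5,"roll":0.67,"jaw":1},
  {"dx":0.55,"dy":-0.5,"roll":0.67,"jaw":1},
  {"dx":0.55,"dy":-0.5,"roll":0.67,"jaw":1},
  {"dx":0.55,"dy":-0.5,"roll":0.67,"jaw":1},
])

```text
schema error: expected keys jaw, dx, dy, dz, roll
```

```bash
python3 - <<'E'
from h import *
T=tool();print(T.round(3),r.sense()["joint_pos"],r.sense()["t"])
print(T[:3,:3].T@(np.array([437,-15,222])-T[:3,3])/400)
E
```

```text
[[-4.05000e-01 -9.14000e-01 -0.00000e+00  2.52976e+02]
 [-9.14000e-01  4.05000e-01  0.00000e+00  5.71481e+02]
 [-0.00000e+00  0.00000e+00 -1.00000e+00  2.22558e+02]
 [ 0.00000e+00  0.00000e+00  0.00000e+00  1.00000e+00]] [ 1.41260928e+00  3.84675821e-01  7.89217117e-03 -2.48754381e-05
 -1.19400451e+00 -2.58645951e-01] 0.6
[ 1.15438756 -1.0142953   0.00136771]
```

>>> arm_command([
  {"dx":0.55,"dy":-0.5,"dz":0,"roll":0.67,"jaw":1},
  {"dx":0.55,"dy":-0.5,"dz":0,"roll":0.67,"jaw":1},
  {"dx":0.55,"dy":-0.5,"dz":0,"roll":0.67,"jaw":1},
  {"dx":0.55,"dy":-0.5,"dz":0,"roll":0.67,"jaw":1},
  {"dx":0.55,"dy":-0.5,"dz":0,"roll":0.67,"jaw":1},
  {"dx":0.55,"dy":-0.5,"dz":0,"roll":0.67,"jaw":1},
  {"dx":0.55,"dy":-0.5,"dz":0,"roll":0.67,"jaw":1},
  {"dx":0.55,"dy":-0.5,"dz":0,"roll":0.67,"jaw":1},
])

```text
t: 1.4
tcp_pos: [347.2, 288.3, 223.1]
eef_rot: [0.0, -0.05, 0.999, 0.001]
wrist_force: [0.2, -0.5, 0.2]
finger_gap: 87.0
```

```bash
python3 - <<'E'
from h import *
T=tool();print(T.round(3),r.sense()["joint_pos"],r.sense()["t"])
print(T[:3,:3].T@(np.array([437,-15,222])-T[:3,3])/400)
E
```

```text
[[-9.95000e-01 -9.90000e-02  1.00000e-03  3.47228e+02]
 [-9.90000e-02  9.95000e-01  1.00000e-03  2.88306e+02]
 [-1.00000e-03  1.00000e-03 -1.00000e+00  2.23113e+02]
 [ 0.00000e+00  0.00000e+00  0.00000e+00  1.00000e+00]] [ 1.05488916e+00  8.34369140e-02 -3.94385697e-01  2.32253219e-05
 -1.09153930e+00 -9.55347652e-01] 1.4
[-0.14795441 -0.77681956  0.00200708]
```

>>> arm_command([
  {"dx":-0.15,"dy":-0.77,"dz":0,"roll":0,"jaw":1},
  {"dx":-0.15,"dy":-0.77,"dz":0,"roll":0,"jaw":1},
  {"dx":-0.15,"dy":-0.77,"dz":0,"roll":0,"jaw":1},
  {"dx":-0.15,"dy":-0.77,"dz":0,"roll":0,"jaw":1},
  {"dx":-0.15,"dy":-0.77,"dz":0,"roll":0,"jaw":1},
  {"dx":-0.15,"dy":-0.77,"dz":0,"roll":0,"jaw":1},
  {"dx":-0.15,"dy":-0.77,"dz":0,"roll":0,"jaw":1},
  {"dx":-0.15,"dy":-0.77,"dz":0,"roll":0,"jaw":1},
])

```text
t: 2.2
tcp_pos: [438.4, -13.4, 222.7]
eef_rot: [0.0, -0.05, 0.999, 0.0]
wrist_force: [0.1, 0.6, -0.0]
finger_gap: 87.1
```

```bash
python3 - <<'E'
from h import *
T=tool();print(T.round(3),r.sense()["t"])
c=cam("wrist");cv2.imwrite("pics/w1.png",c["image"][:,:,::-1])
np.savez("w1.npz",P=c["P"],fx=c["fx"],fy=c["fy"],cx=c["cx"],cy=c["cy"])
E
```

```text
[[-9.95000e-01 -9.90000e-02  1.00000e-03  4.38366e+02]
 [-9.90000e-02  9.95000e-01  1.00000e-03 -1.33810e+01]
 [-1.00000e-03  1.00000e-03 -1.00000e+00  2.22651e+02]
 [ 0.00000e+00  0.00000e+00  0.00000e+00  1.00000e+00]] 2.2
```

View pics/w1.png

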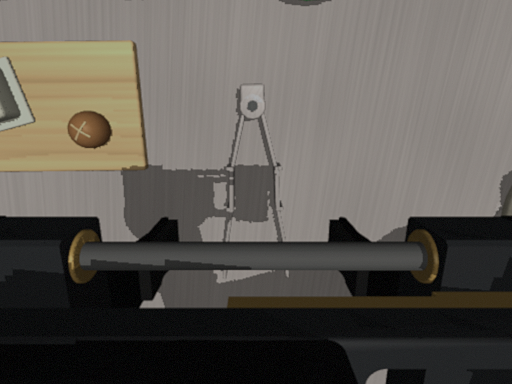

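The wrist view shows the tongs with the hinge at (252,104) and the ribs at about (229,168), (231,206), (278,165) and (281,206). I'll zoom in for accuracy.

```bash
python3 - <<'E'
import cv2
i=cv2.imread("pics/w1.png")
cv2.imwrite("pics/w1z.png",cv2.resize(i[75:225,200:320],None,fx=4,fy=4,interpolation=cv2.INTER_CUBIC))
E
```

```text
(no output)
```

View pics/w1z.png

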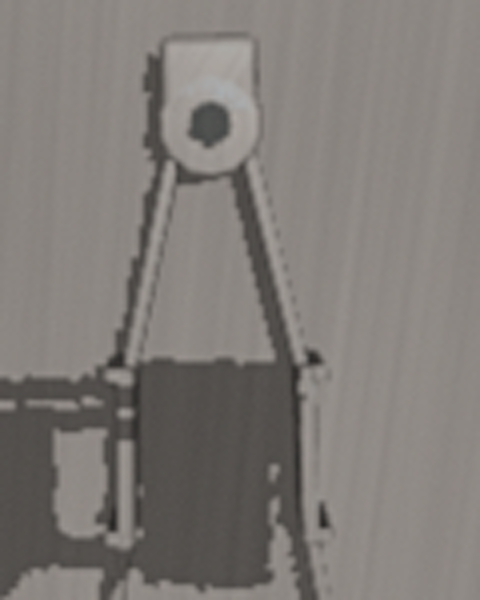

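```bash
python3 - <<'E'
from h import *
c=dict(np.load("w1.npz"))
P={k:w(c,*v,30) for k,v in dict(h=(252.5,105.8),l1=(228.5,168),l2=(228.7,210),r1=(280,167),r2=(282,208.8)).items()}
for k in P:print(k,P[k].round(1))
g=sum(P[k] for k in("l1","l2","r1","r2"))/4
d=g-P["h"];print("grip",g,"d",np.linalg.norm(d),"heading",np.degrees(np.arctan2(d[1],d[0])))
print(np.linalg.norm(P["l1"]-P["r1"]),np.linalg.norm(P["l2"]-P["r2"]),np.linalg.norm(P["l2"]-P["l1"]))
T=tool();print((T[:3,:3].T@(g-T[:3,3]))/400, "roll 61 w",w(c,90,130,35))
E
```

```text
h [447.1 -89.9  30. ]
l1 [468.8 -15.5  30. ]
l2 [464.5  37.3  30. ]
r1 [407.4 -22.8  30. ]
r2 [398.6  29.3  30. ]
grip [434.83360902   7.08242584  30.        ] d 97.75427053946946 heading 97.2307419628068
61.85212890415031 66.39401382092673 53.039430403028916
[0.00335096 0.04861328 0.48167605] roll 61 w [630.06394452 -44.96506289  35.        ]
```

>>> arm_command([
  {"dx":0.003,"dy":0.05,"dz":0.35,"roll":-0.017,"jaw":1},
  {"dx":0.003,"dy":0.05,"dz":0.35,"roll":-0.017,"jaw":1},
  {"dx":0.003,"dy":0.05,"dz":0.35,"roll":-0.017,"jaw":1},
  {"dx":0.003,"dy":0.05,"dz":0.35,"roll":-0.017,"jaw":1},
  {"dx":0.003,"dy":0.05,"dz":0.35,"roll":-0.017,"jaw":1},
])

```text
t: 2.75
tcp_pos: [435.6, 8.8, 83.3]
eef_rot: [0.0, -0.066, 0.998, 0.0]
wrist_force: [0.8, -0.3, 1.0]
finger_gap: 87.3
```

```bash
python3 - <<'E'
from h import *
T=tool();print(T.round(3),r.sense()["t"])
c=cam("wrist");i=c["image"][:,:,::-1].copy()
np.savez("w2.npz",P=c["P"],fx=c["fx"],fy=c["fy"],cx=c["cx"],cy=c["cy"])
cv2.imwrite("pics/w2.png",cv2.resize(i,(768,576)))
g=np.array([434.7,8,30]);print(T[:3,:3].T@(g-T[:3,3]))
E
```

```text
[[-9.91000e-01 -1.31000e-01  0.00000e+00  4.35597e+02]
 [-1.31000e-01  9.91000e-01  0.00000e+00  8.77500e+00]
 [-1.00000e-03  0.00000e+00 -1.00000e+00  8.32880e+01]
 [ 0.00000e+00  0.00000e+00  0.00000e+00  1.00000e+00]] 2.75
[ 1.01860996 -0.67213666 53.28738257]
```

View pics/w2.png

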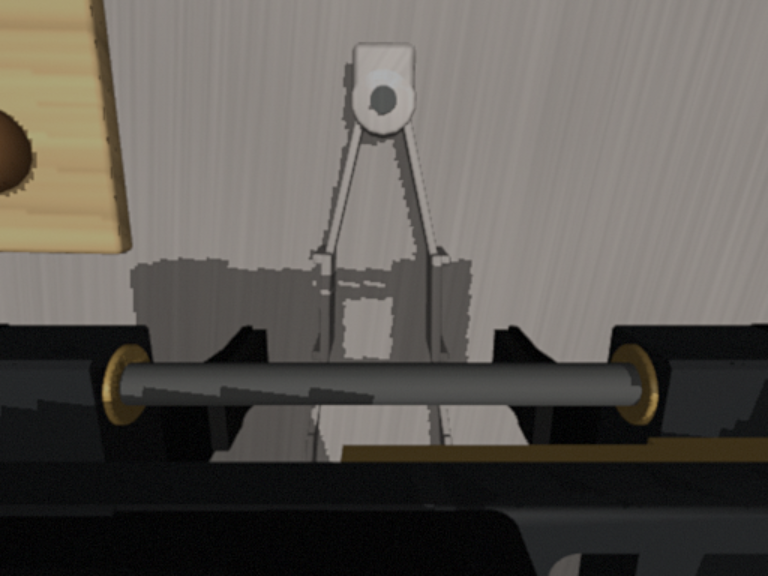

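```bash
python3 - <<'E'
from h import *
c=dict(np.load("w2.npz"));T=tool()
for u,v in[(383,98),(313,257),(332,257),(433,258),(449,258),(316,352),(446,352)]:
    p=w(c,u/1.5,v/1.5,30);print(p.round(1),(T[:3,:3].T@(p-T[:3,3])).round(1))
E
```

```text
[447.6 -90.7  30. ] [   2.3 -100.2   54.2]
[471.9 -14.6  30. ] [-31.8 -28.   54.4]
[462.7 -15.8  30. ] [-22.5 -28.   54.4]
[413.8 -21.7  30. ] [ 26.8 -27.5  54.2]
[406.1 -22.7  30. ] [ 34.6 -27.4  54.2]
[465.8  34.8  30. ] [-32.1  21.8  54.5]
[399.3  26.1  30. ] [35.  21.9 54.3]
```

>>> arm_command([
  {"dx":0.004,"dy":-0.002,"dz":0.1,"roll":0,"jaw":1},
  {"dx":0.004,"dy":-0.002,"dz":0.196,"roll":0,"jaw":1},
  {"dx":0.004,"dy":-0.002,"dz":0.196,"roll":0,"jaw":1},
  {"dx":0.004,"dy":-0.002,"dz":0.196,"roll":0,"jaw":1},
  {"dx":0.004,"dy":-0.002,"dz":0.196,"roll":0,"jaw":1},
])

```text
t: 3.3
tcp_pos: [437.7, 8.9, 8.5]
eef_rot: [0.005, -0.066, 0.998, 0.002]
wrist_force: [-0.4, -0.2, 0.2]
finger_gap: 86.9
```

>>> arm_command([
  {"dx":0,"dy":0,"dz":0.008,"roll":0,"jaw":1},
  {"dx":0,"dy":0,"dz":0.008,"roll":0,"jaw":1},
])

```text
t: 3.5
tcp_pos: [439.0, 9.3, 6.9]
eef_rot: [0.007, -0.066, 0.998, 0.002]
wrist_force: [0.0, -0.1, -0.3]
finger_gap: 87.1
```

```bash
python3 - <<'E'
from h import *
T=tool();print(T.round(3),r.sense())
c=cam("wrist");cv2.imwrite("pics/w3.png",cv2.resize(c["image"][:,:,::-1],(768,576)))
c=cam("scene");cv2.imwrite("pics/s3.png",cv2.resize(c["image"][120:240,150:310,::-1],None,fx=4,fy=4))
E
```

```text
[[-9.910e-01 -1.310e-01  1.300e-02  4.390e+02]
 [-1.310e-01  9.910e-01  5.000e-03  9.336e+00]
 [-1.300e-02  3.000e-03 -1.000e+00  6.853e+00]
 [ 0.000e+00  0.000e+00  0.000e+00  1.000e+00]] {'t': 3.5, 'joint_pos': array([ 3.93962648e-01,  3.75854809e-01, -7.08282867e-01,  6.38406604e-04,
       -4.72817214e-01, -2.62758963e-01]), 'qd': array([ 0.0007226 ,  0.01065446, -0.01092761, -0.00180688, -0.00502393,
       -0.00268991]), 'tau': array([ 6.97280571e-03, -2.93229103e+01,  9.52763289e+00,  2.14043856e+00,
        7.00983661e-02,  2.74148697e-03]), 'tcp_pos': array([438.9995769 ,   9.33635625,   6.85256581]), 'eef_rot': array([ 0.00659842, -0.06583579,  0.99780646,  0.0020924 ]), 'wrist_force': array([ 0.01826722, -0.05711345, -0.27467792]), 'wrist_torque': array([ 0.04630621,  0.03204628, -0.02085018]), 'finger_gap': 87.11414157828413}
```

View pics/w3.png

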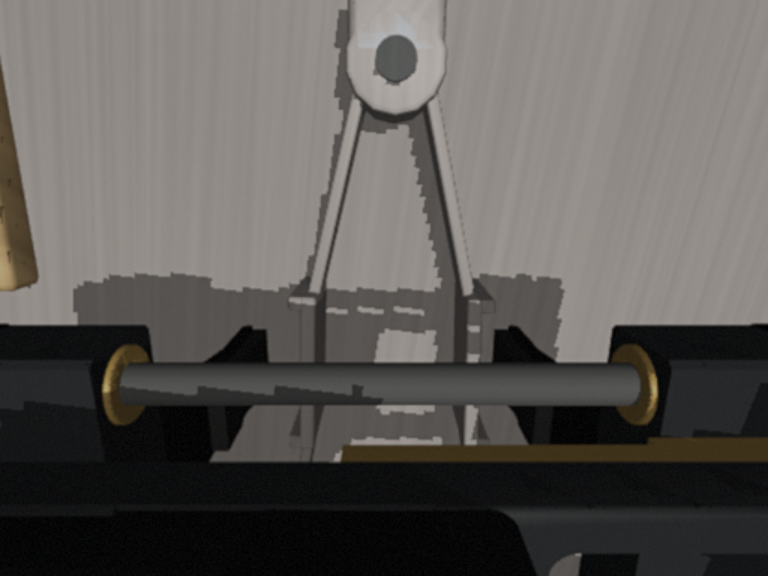

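View pics/s3.png

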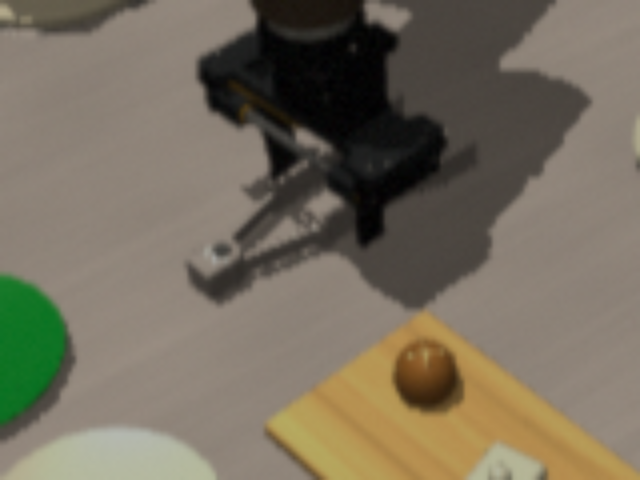

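>>> arm_command([
  {"dx":0.011,"dy":-0.002,"dz":0.004,"roll":0,"jaw":1},
  {"dx":0.011,"dy":-0.002,"dz":0.004,"roll":0,"jaw":1},
  {"dx":0.011,"dy":-0.002,"dz":0.004,"roll":0,"jaw":1},
])

```text
t: 3.9
tcp_pos: [433.7, 7.6, 4.5]
eef_rot: [0.005, -0.066, 0.998, 0.002]
wrist_force: [0.1, -1.0, -0.5]
finger_gap: 87.2
```

```bash
python3 - <<'E'
from h import *
T=tool();print(T.round(3),r.sense()["joint_pos"],r.sense()["qd"].round(3),r.sense()["wrist_force"],r.sense()["wrist_torque"])
E
```

```text
[[-9.91000e-01 -1.31000e-01  1.10000e-02  4.33707e+02]
 [-1.31000e-01  9.91000e-01  4.00000e-03  7.56300e+00]
 [-1.10000e-02  3.00000e-03 -1.00000e+00  4.47400e+00]
 [ 0.00000e+00  0.00000e+00  0.00000e+00  1.00000e+00]] [ 3.94863270e-01  3.75406966e-01 -7.21277868e-01  4.26131569e-04
 -4.62728045e-01 -2.63744400e-01] [ 0.002  0.005  0.008  0.002  0.001 -0.002] [ 0.11255353 -0.97802164 -0.460652  ] [ 0.06286529 -0.04140218 -0.00449646]
```

>>> arm_command([
  {"dx":0,"dy":0,"dz":0,"roll":0,"jaw":0.62},
  {"dx":0,"dy":0,"dz":0,"roll":0,"jaw":0.62},
  {"dx":0,"dy":0,"dz":0,"roll":0,"jaw":0.62},
  {"dx":0,"dy":0,"dz":0,"roll":0,"jaw":0.62},
  {"dx":0,"dy":0,"dz":0,"roll":0,"jaw":0.62},
], grip_force=30)

```text
t: 4.4
tcp_pos: [434.0, 7.7, 4.5]
eef_rot: [0.006, -0.066, 0.998, 0.002]
wrist_force: [0.5, 1.3, 0.1]
finger_gap: 57.1
```

```bash
python3 - <<'E'
from h import *
T=tool();print(T.round(3),r.sense()["wrist_force"])
c=cam("wrist");cv2.imwrite("pics/w4.png",cv2.resize(c["image"][:,:,::-1],(768,576)))
E
```

```text
[[-9.91000e-01 -1.31000e-01  1.10000e-02  4.33977e+02]
 [-1.31000e-01  9.91000e-01  4.00000e-03  7.69700e+00]
 [-1.20000e-02  3.00000e-03 -1.00000e+00  4.51500e+00]
 [ 0.00000e+00  0.00000e+00  0.00000e+00  1.00000e+00]] [0.50450041 1.32016097 0.085575  ]
```

View pics/w4.png

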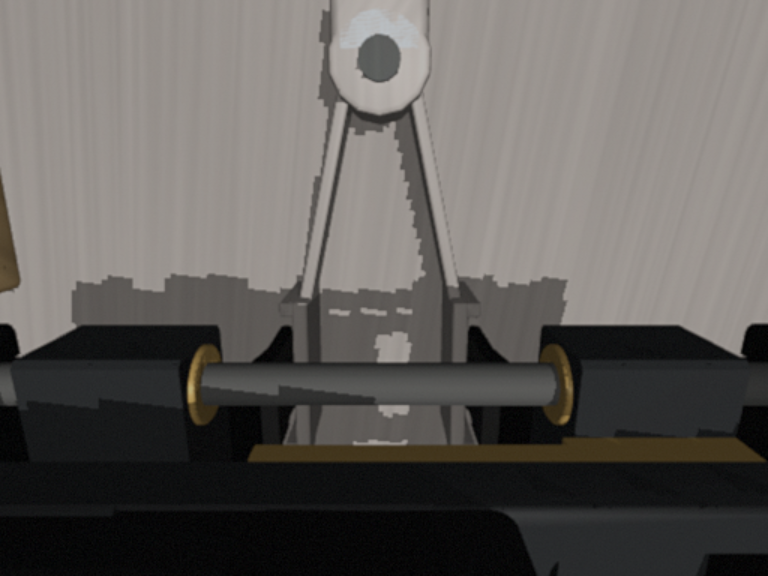

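>>> arm_command([
  {"dx":0,"dy":0,"dz":0,"roll":0,"jaw":0.62},
  {"dx":0,"dy":0,"dz":0,"roll":0,"jaw":0.62},
  {"dx":0,"dy":0,"dz":-0.03,"roll":0,"jaw":0.62},
  {"dx":0,"dy":0,"dz":-0.06,"roll":0,"jaw":0.62},
  {"dx":0,"dy":0,"dz":-0.1,"roll":0,"jaw":0.62},
  {"dx":0,"dy":0,"dz":-0.15,"roll":0,"jaw":0.62},
  {"dx":0,"dy":0,"dz":-0.2,"roll":0,"jaw":0.62},
  {"dx":0,"dy":0,"dz":-0.2,"roll":0,"jaw":0.62},
])

```text
t: 5.25
tcp_pos: [434.5, 7.8, 86.4]
eef_rot: [0.008, -0.066, 0.998, 0.003]
wrist_force: [0.3, -0.3, -0.9]
finger_gap: 53.8
```

```bash
python3 - <<'E'
from h import *
T=tool();print(T.round(3),r.sense()["wrist_force"])
c=cam("wrist");cv2.imwrite("pics/w5.png",cv2.resize(c["image"][:,:,::-1],(768,576)))
c=cam("scene");cv2.imwrite("pics/s5.png",cv2.resize(c["image"][120:240,150:310,::-1],None,fx=4,fy=4))
E
```

```text
[[-9.91000e-01 -1.32000e-01  1.60000e-02  4.34465e+02]
 [-1.31000e-01  9.91000e-01  6.00000e-03  7.81200e+00]
 [-1.70000e-02  4.00000e-03 -1.00000e+00  8.64380e+01]
 [ 0.00000e+00  0.00000e+00  0.00000e+00  1.00000e+00]] [ 0.29658296 -0.31577999 -0.92344518]
```

View pics/w5.png

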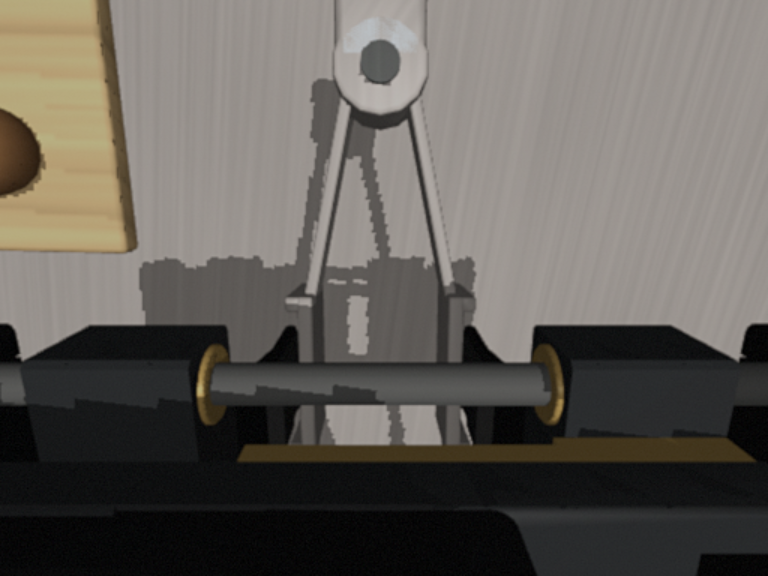

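View pics/s5.png

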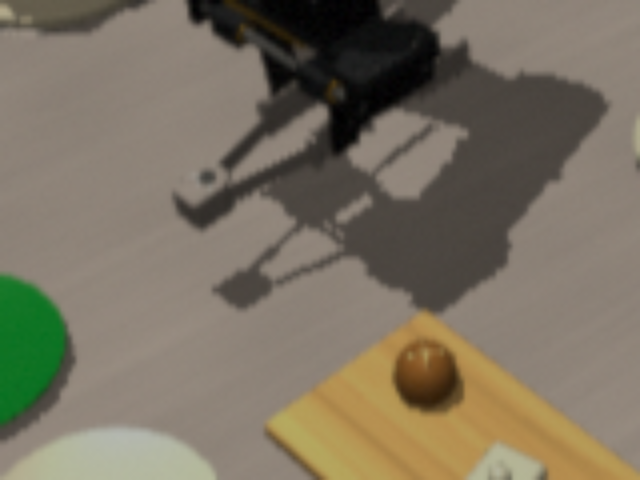

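```bash
python3 - <<'E'
from h import *
t=cam("top");s=cam("scene")
def mask(c,rect):
    x0,y0,x1,y1=rect;h=cv2.cvtColor(c["image"][y0:y1,x0:x1],cv2.COLOR_RGB2HSV)
    im=c["image"][y0:y1,x0:x1].astype(int)
    m=(im[:,:,0]-im[:,:,2]>40)&(im[:,:,1]<im[:,:,0]*0.68)
    ys,xs=np.nonzero(m);print(m.sum(),xs.min()+x0,xs.max()+x0,ys.min()+y0,ys.max()+y0);return xs.mean()+x0,ys.mean()+y0
a=mask(t,(250,165,280,190));b=mask(s,(240,198,272,226));print(a,b)
for z in(25,35,45):print(z,w(t,*a,z).round(1),w(s,*b,z).round(1))
c=dict(np.load("w1.npz"))
i=cv2.imread("pics/w1.png")[:,:,::-1]
a=mask({"image":i},(60,100,118,155));print(a,w(c,*a,35))
# plate
m=[(146,150),]
hsv=cv2.cvtColor(t["image"],cv2.COLOR_RGB2HSV)
roi=t["image"][160:220,135:205].min(axis=2)>165
ys,xs=np.nonzero(roi);print("plate",roi.sum(),xs.min()+135,xs.max()+135,ys.min()+160,ys.max()+160)
u=(xs.min()+xs.max())/2+135;v=(ys.min()+ys.max())/2+160
print(w(t,u,v,12))
for d in regions_of("plate_left","scene"):
    print(d["conf"],d["rect"]);ys,xs=np.nonzero(d["region"]);print(w(s,xs.mean(),ys.mean(),12))
E
```

```text
59 260 269 173 182
140 249 263 206 221
(np.float64(264.3728813559322), np.float64(177.6271186440678)) (np.float64(255.7642857142857), np.float64(213.60714285714286))
25 [633.9 -45.2  25. ] [631.4 -43.6  25. ]
35 [632.6 -45.1  35. ] [638.1 -48.7  35. ]
45 [631.2 -44.9  45. ] [644.8 -53.8  45. ]
19 76 104 112 146
(np.float64(94.57894736842105), np.float64(128.21052631578948)) [624.76383454 -47.5078381   35.        ]
plate 995 149 186 169 205
[590.67597256 314.94803035  12.        ]
0.65 [306.8, 142.9, 52.4, 30.1]
[580.96018157 301.29201338  12.        ]
```

>>> arm_command([
  {"dx":-0.03,"dy":-0.02,"dz":-0.03,"roll":0.06,"jaw":0.62},
  {"dx":-0.06,"dy":-0.04,"dz":-0.06,"roll":0.13,"jaw":0.62},
  {"dx":-0.1,"dy":-0.06,"dz":-0.08,"roll":0.2,"jaw":0.62},
  {"dx":-0.14,"dy":-0.08,"dz":-0.1,"roll":0.27,"jaw":0.62},
  {"dx":-0.17,"dy":-0.11,"dz":-0.11,"roll":0.34,"jaw":0.62},
  {"dx":-0.2,"dy":-0.14,"dz":-0.11,"roll":0.41,"jaw":0.62},
  {"dx":-0.23,"dy":-0.165,"dz":-0.11,"roll":0.48,"jaw":0.62},
  {"dx":-0.23,"dy":-0.165,"dz":-0.11,"roll":0.54,"jaw":0.62},
])

```text
t: 6.3
tcp_pos: [532.6, -47.4, 126.4]
eef_rot: [0.003, 0.353, 0.935, 0.003]
wrist_force: [0.2, 0.1, -1.8]
finger_gap: 54.2
```

```bash
python3 - <<'E'
from h import *
T=tool();print(T.round(3),r.sense()["joint_pos"])
th=np.degrees(np.arctan2(T[1,1],T[0,1]));print("heading",th)
g=np.array([533,-45,125]);print(T[:3,:3].T@(g-T[:3,3])/400)
E
```

```text
[[-7.50000e-01  6.61000e-01  7.00000e-03  5.32567e+02]
 [ 6.61000e-01  7.50000e-01  3.00000e-03 -4.73940e+01]
 [-3.00000e-03  7.00000e-03 -1.00000e+00  1.26391e+02]
 [ 0.00000e+00  0.00000e+00  0.00000e+00  1.00000e+00]] [ 0.21388536  0.32217143 -0.35215088 -0.00186458 -0.88924682 -0.93517231]
heading 48.60689478728642
[0.0031572  0.00518156 0.00350256]
```

>>> arm_command([
  {"dx":0.003,"dy":0.005,"dz":0,"roll":0.07,"jaw":0.62},
  {"dx":0.003,"dy":0.005,"dz":0,"roll":0.14,"jaw":0.62},
  {"dx":0.003,"dy":0.005,"dz":0,"roll":0.21,"jaw":0.62},
  {"dx":0.003,"dy":0.005,"dz":0,"roll":0.28,"jaw":0.62},
  {"dx":0.003,"dy":0.005,"dz":0,"roll":0.35,"jaw":0.62},
  {"dx":0.003,"dy":0.005,"dz":0,"roll":0.42,"jaw":0.62},
  {"dx":0.003,"dy":0.005,"dz":0,"roll":0.49,"jaw":0.62},
  {"dx":0.003,"dy":0.005,"dz":0,"roll":0.54,"jaw":0.62},
])

```text
t: 7.1
tcp_pos: [532.3, -45.2, 124.8]
eef_rot: [0.0, 0.708, 0.706, 0.002]
wrist_force: [-1.1, -0.3, -1.3]
finger_gap: 54.2
```

>>> arm_command([
  {"dx":0,"dy":0,"dz":0,"roll":0,"jaw":0.62},
  {"dx":0,"dy":0,"dz":0,"roll":0,"jaw":0.62},
])

```text
t: 7.3
tcp_pos: [531.7, -45.3, 123.6]
eef_rot: [-0.0, 0.708, 0.706, 0.001]
wrist_force: [-0.2, -0.2, -1.5]
finger_gap: 54.2
```

```bash
python3 - <<'E'
from h import *
T=tool();print(T.round(3),r.sense()["joint_pos"])
for n in("wrist","scene","top"):
    c=cam(n);i=c["image"][:,:,::-1].copy();
    np.savez(n+"6.npz",P=c["P"],fx=c["fx"],fy=c["fy"],cx=c["cx"],cy=c["cy"])
    tip=T@np.array([0,100,4-13,1]);print(n,px(c,tip[:3]),px(c,(633,-45,33)))
    if n=="top": i=cv2.resize(i[130:250,200:340],None,fx=5,fy=5,interpolation=cv2.INTER_CUBIC)
    elif n=="scene":i=cv2.resize(i[110:260,170:340],None,fx=4,fy=4,interpolation=cv2.INTER_CUBIC)
    cv2.imwrite(f"pics/{n}6.png",i)
E
```

```text
[[ 2.00000e-03  1.00000e+00  2.00000e-03  5.31740e+02]
 [ 1.00000e+00 -2.00000e-03  2.00000e-03 -4.52560e+01]
 [ 2.00000e-03  2.00000e-03 -1.00000e+00  1.23625e+02]
 [ 0.00000e+00  0.00000e+00  0.00000e+00  1.00000e+00]] [ 0.21812103  0.32628917 -0.3540058  -0.00231166 -0.88851123 -1.78981993]
wrist [254.59978704 385.5472511 ] [254.41840585 294.99564549]
scene [255.01043067 185.93006424] [255.69797328 212.26927866]
top [264.99791037 174.14531632] [264.34907668 177.58821507]
```

View pics/wrist6.png

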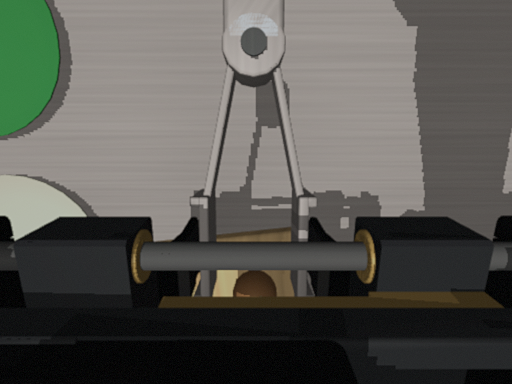

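View pics/scene6.png

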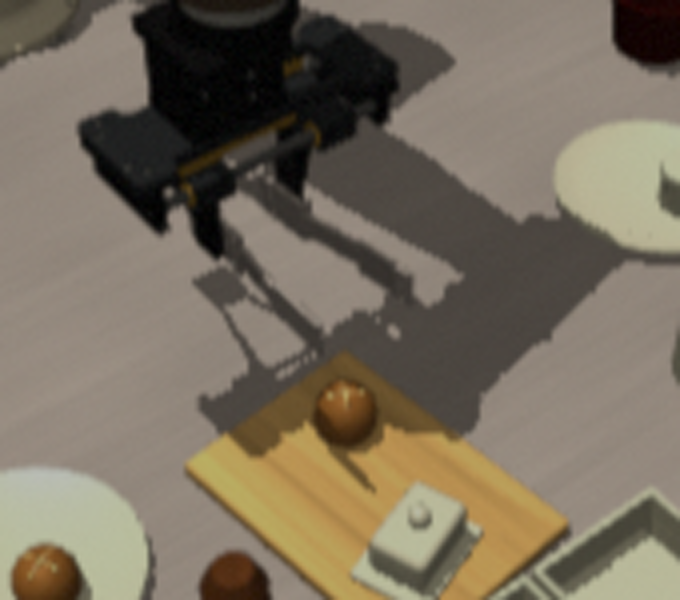

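View pics/top6.png

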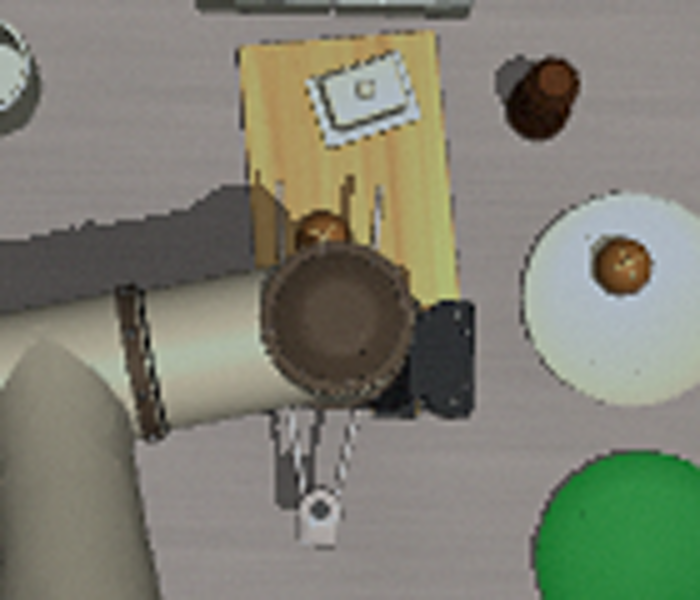

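```bash
python3 - <<'E'
from h import *
T=tool()
for n,o,f in(("scene",(170,110),4),("top",(200,130),5)):
    c=dict(np.load(n+"6.npz"));i=cv2.imread(f"pics/{n}6.png")
    for sx in(-1,1):
        for y,hw,zs in((125,32,(4,4-26)),(75,32,(4,4-26)),(-100,0,(4-30,))):
            for z in zs:
                p=(T@np.array([sx*hw,y,z,1]))[:3];q=(px(c,p)-o)*f
                cv2.circle(i,tuple(int(v) for v in q),3,(0,0,255) if z>0 else (255,0,0),-1)
    cv2.imwrite(f"pics/{n}7.png",i)
c=dict(np.load("wrist6.npz"))
for z in(0,1,2,3,4,5): print(z, [ (px(c,(T@np.array([x,y,-30+z,1]))[:3])).round(1) for x,y in((0,-100),(-35,-25),(35,-25))])
E
```

```text
0 [array([255. ,  31.3]), array([179.1, 210.1]), array([330.6, 210. ])]
1 [array([255.,  32.]), array([179.7, 209.4]), array([330.1, 209.3])]
2 [array([255. ,  32.6]), array([180.2, 208.8]), array([329.5, 208.7])]
3 [array([254.9,  33.3]), array([180.7, 208.1]), array([329., 208.])]
4 [array([254.9,  33.9]), array([181.2, 207.5]), array([328.5, 207.4])]
5 [array([254.9,  34.5]), array([181.6, 206.8]), array([328. , 206.7])]
```

View pics/scene7.png

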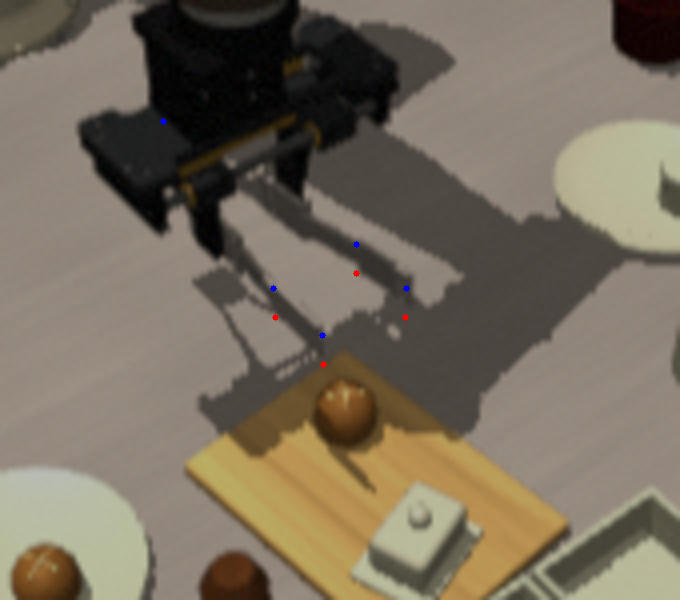

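View pics/top7.png

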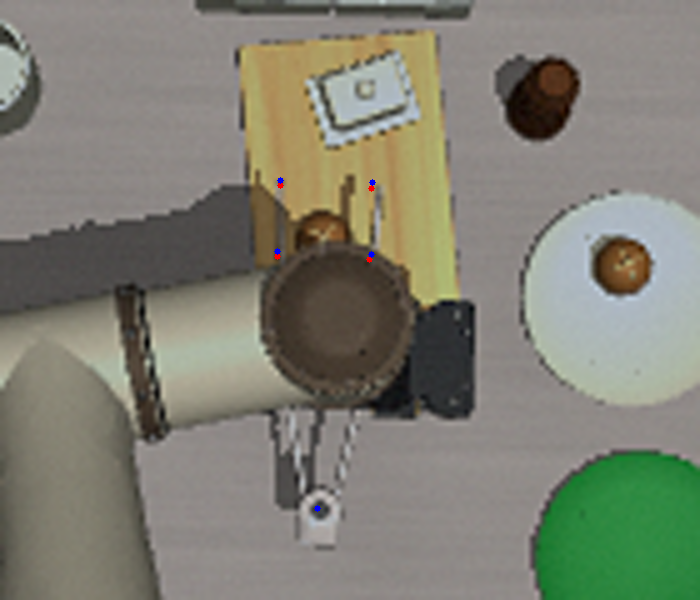

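The tongs straddle the roll laterally, centred to within about 2 mm, with the tips pitched up about 4 mm. I'll descend to just above the roll and check.

>>> arm_command([
  {"dx":0,"dy":0.005,"dz":0.04,"roll":0,"jaw":0.62},
  {"dx":0,"dy":0.005,"dz":0.08,"roll":0,"jaw":0.62},
  {"dx":0,"dy":0.005,"dz":0.12,"roll":0,"jaw":0.62},
  {"dx":0,"dy":0.005,"dz":0.15,"roll":0,"jaw":0.62},
  {"dx":0,"dy":0.005,"dz":0.15,"roll":0,"jaw":0.62},
  {"dx":0,"dy":0.005,"dz":0.15,"roll":0,"jaw":0.62},
])

```text
t: 8.05
tcp_pos: [534.7, -45.1, 64.6]
eef_rot: [0.0, 0.708, 0.706, 0.002]
wrist_force: [1.2, -0.5, -1.3]
finger_gap: 53.7
```

```bash
cat > look.py <<'E'
from h import *
import sys
k=sys.argv[1]
s=r.sense();T=tool();print(T.round(3),s["finger_gap"],s["wrist_force"],s["t"])
for n in("wrist","scene","top"):
    c=cam(n);i=c["image"][:,:,::-1].copy();
    np.savez(n+k+".npz",P=c["P"],fx=c["fx"],fy=c["fy"],cx=c["cx"],cy=c["cy"])
    if n=="top": i=cv2.resize(i[140:240,220:320],None,fx=5,fy=5,interpolation=cv2.INTER_CUBIC)
    elif n=="scene":i=cv2.resize(i[130:240,200:310],None,fx=5,fy=5,interpolation=cv2.INTER_CUBIC)
    else: i=cv2.resize(i[150:,130:380],None,fx=2,fy=2)
    if n=="scene":a=i
    elif n=="top":cv2.imwrite(f"pics/st{k}.png",cv2.resize(np.hstack([a[:500],i]),None,fx=.75,fy=.75))
    else:cv2.imwrite(f"pics/{n}{k}.png",i)
E
python3 look.py 8
```

```text
[[ 2.00000e-03  1.00000e+00  3.00000e-03  5.34723e+02]
 [ 1.00000e+00 -2.00000e-03  2.00000e-03 -4.50970e+01]
 [ 2.00000e-03  3.00000e-03 -1.00000e+00  6.46150e+01]
 [ 0.00000e+00  0.00000e+00  0.00000e+00  1.00000e+00]] 53.73832505726978 [ 1.18654249 -0.45755502 -1.32976306] 8.05
```

View pics/wrist8.png

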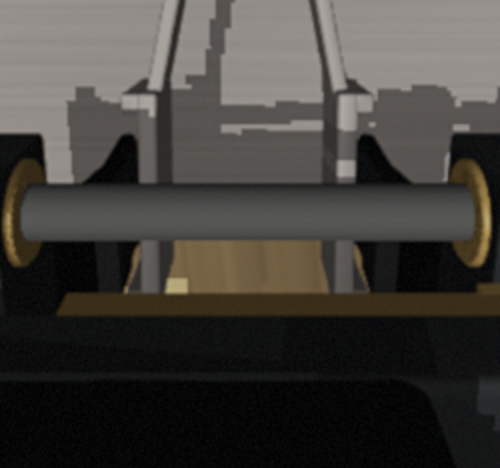

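View pics/st8.png

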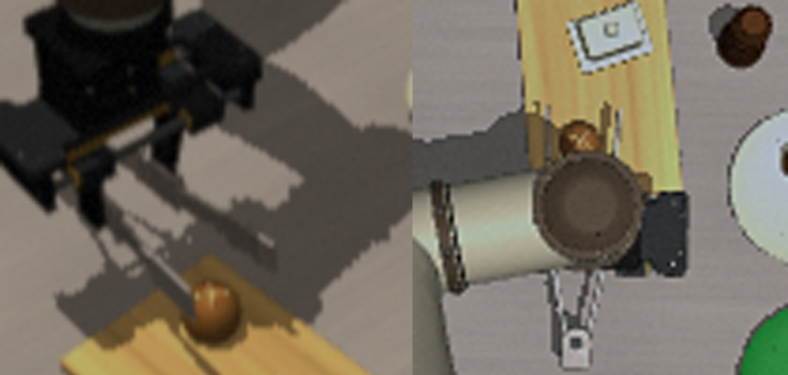

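>>> arm_command([
  {"dx":0.005,"dy":0,"dz":0.0,"roll":0,"jaw":0.63},
  {"dx":0.005,"dy":0,"dz":0.03,"roll":0,"jaw":0.63},
  {"dx":0.005,"dy":0,"dz":0.06,"roll":0,"jaw":0.63},
  {"dx":0.005,"dy":0,"dz":0.09,"roll":0,"jaw":0.63},
  {"dx":0.005,"dy":0,"dz":0.11,"roll":0,"jaw":0.63},
  {"dx":0.005,"dy":0,"dz":0.11,"roll":0,"jaw":0.63},
])

```text
t: 8.8
tcp_pos: [534.3, -43.1, 19.6]
eef_rot: [-0.0, 0.708, 0.706, 0.001]
wrist_force: [-0.2, -0.3, -1.7]
finger_gap: 55.1
```

```bash
python3 look.py 9
```

```text
[[ 3.00000e-03  1.00000e+00  2.00000e-03  5.34287e+02]
 [ 1.00000e+00 -3.00000e-03  2.00000e-03 -4.30730e+01]
 [ 2.00000e-03  2.00000e-03 -1.00000e+00  1.95560e+01]
 [ 0.00000e+00  0.00000e+00  0.00000e+00  1.00000e+00]] 55.1286033105628 [-0.19318159 -0.26798954 -1.67601429] 8.8
```

View pics/st9.png

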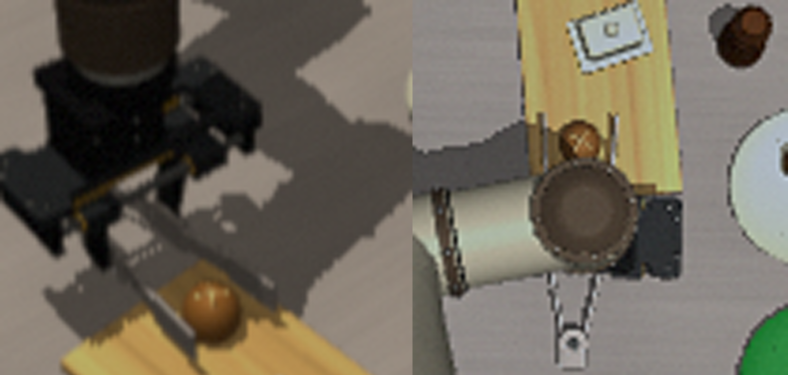

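The roll sits midway between the paddles, at (579,140) between (543,130) and (614,130) in the top crop. Now I close on it.

>>> arm_command([
  {"dx":0,"dy":0,"dz":0,"roll":0,"jaw":0.56},
  {"dx":0,"dy":0,"dz":0,"roll":0,"jaw":0.52},
  {"dx":0,"dy":0,"dz":0,"roll":0,"jaw":0.48},
  {"dx":0,"dy":0,"dz":0,"roll":0,"jaw":0.42},
  {"dx":0,"dy":0,"dz":0,"roll":0,"jaw":0.35},
  {"dx":0,"dy":0,"dz":0,"roll":0,"jaw":0.35},
  {"dx":0,"dy":0,"dz":0,"roll":0,"jaw":0.35},
  {"dx":0,"dy":0,"dz":0,"roll":0,"jaw":0.35},
], grip_force=32)

```text
t: 9.75
tcp_pos: [535.4, -42.9, 21.4]
eef_rot: [0.001, 0.708, 0.706, 0.003]
wrist_force: [-0.9, 0.2, 2.0]
finger_gap: 43.8
```

```bash
python3 look.py 10
```

```text
[[ 3.00000e-03  1.00000e+00  5.00000e-03  5.35411e+02]
 [ 1.00000e+00 -3.00000e-03  3.00000e-03 -4.28700e+01]
 [ 3.00000e-03  5.00000e-03 -1.00000e+00  2.14370e+01]
 [ 0.00000e+00  0.00000e+00  0.00000e+00  1.00000e+00]] 43.80743235726352 [-0.92767972  0.20203059  2.03851146] 9.75
```

View pics/st10.png

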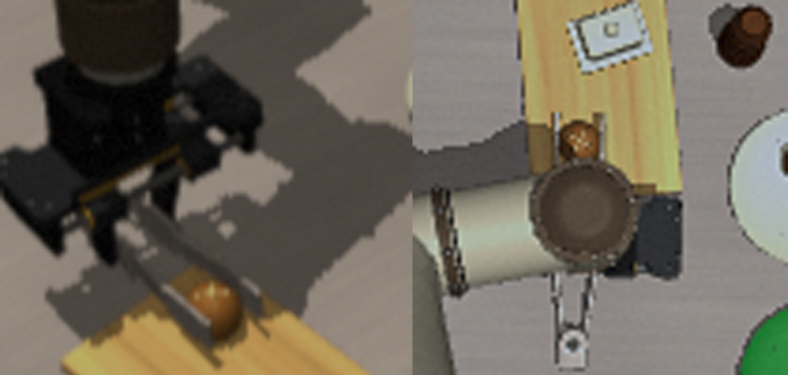

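>>> arm_command([
  {"dx":0,"dy":0,"dz":-0.02,"roll":0,"jaw":0.35},
  {"dx":0,"dy":0,"dz":-0.05,"roll":0,"jaw":0.35},
  {"dx":0,"dy":0,"dz":-0.09,"roll":0,"jaw":0.35},
  {"dx":0,"dy":0,"dz":-0.13,"roll":0,"jaw":0.35},
  {"dx":0,"dy":0,"dz":-0.17,"roll":0,"jaw":0.35},
  {"dx":0,"dy":0,"dz":-0.21,"roll":0,"jaw":0.35},
  {"dx":0,"dy":0,"dz":-0.22,"roll":0,"jaw":0.35},
  {"dx":0,"dy":0,"dz":-0.22,"roll":0,"jaw":0.35},
])

```text
t: 10.7
tcp_pos: [535.3, -43.0, 110.3]
eef_rot: [0.001, 0.708, 0.706, 0.004]
wrist_force: [0.1, 0.9, -2.1]
finger_gap: 43.2
```

```bash
python3 look.py 11; python3 - <<'E'
from h import *
T=tool();tip=(T@np.array([0,100,0,1]))[:3];d=np.array([579.5,302,tip[2]])-tip
print(tip,d,T[:3,:3].T@d/400,r.sense()["joint_pos"])
E
```

```text
[[ 3.00000e-03  1.00000e+00  7.00000e-03  5.35268e+02]
 [ 1.00000e+00 -3.00000e-03  3.00000e-03 -4.29750e+01]
 [ 3.00000e-03  7.00000e-03 -1.00000e+00  1.10340e+02]
 [ 0.00000e+00  0.00000e+00  0.00000e+00  1.00000e+00]] 43.16511108030163 [ 0.138445    0.89960753 -2.14061116] 10.7
[634.22503462 -43.43872148 108.89887038] [-54.72503462 345.43872148   0.        ] [ 0.86319975 -0.13928566  0.00167913] [ 0.22114472  0.34733941 -0.36739961 -0.00224351 -0.85238856 -1.79332872]
```

View pics/st11.png

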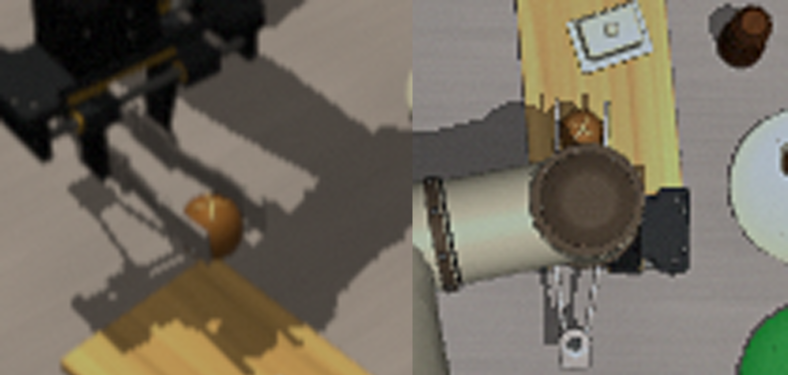

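>>> arm_command([
  {"dx":0.03,"dy":-0.01,"dz":-0.01,"roll":0,"jaw":0.35},
  {"dx":0.08,"dy":-0.02,"dz":-0.01,"roll":0,"jaw":0.35},
  {"dx":0.14,"dy":-0.03,"dz":-0.01,"roll":0,"jaw":0.35},
  {"dx":0.2,"dy":-0.04,"dz":-0.01,"roll":0,"jaw":0.35},
  {"dx":0.27,"dy":-0.05,"dz":-0.01,"roll":0,"jaw":0.35},
  {"dx":0.34,"dy":-0.06,"dz":-0.01,"roll":0,"jaw":0.35},
  {"dx":0.41,"dy":-0.07,"dz":-0.01,"roll":0,"jaw":0.35},
  {"dx":0.48,"dy":-0.08,"dz":-0.01,"roll":0,"jaw":0.35},
])

```text
t: 11.65
tcp_pos: [501.8, 150.4, 112.5]
eef_rot: [0.0, 0.708, 0.706, 0.001]
wrist_force: [1.2, 0.0, -1.5]
finger_gap: 43.7
```

```bash
python3 - <<'E'
from h import *
T=tool();tip=(T@np.array([0,100,0,1]))[:3];d=np.array([579.5,302,tip[2]])-tip
print(T.round(3),tip,d,T[:3,:3].T@d/400,r.sense()["joint_pos"])
E
```

```text
[[ 2.00000e-03  1.00000e+00  2.00000e-03  5.01801e+02]
 [ 1.00000e+00 -2.00000e-03  2.00000e-03  1.50358e+02]
 [ 2.00000e-03  2.00000e-03 -1.00000e+00  1.12534e+02]
 [ 0.00000e+00  0.00000e+00  0.00000e+00  1.00000e+00]] [601.80068419 150.11071903 112.74697688] [-22.30068419 151.88928097   0.        ] [ 0.37958381 -0.05669009  0.00057578] [ 6.00930645e-01  3.24299272e-01 -3.92180446e-01 -4.03740740e-04
 -8.51524490e-01 -2.17393146e+00]
```

>>> arm_command([
  {"dx":0.07,"dy":-0.01,"dz":0,"roll":0,"jaw":0.35},
  {"dx":0.14,"dy":-0.02,"dz":0,"roll":0,"jaw":0.35},
  {"dx":0.21,"dy":-0.03,"dz":0,"roll":0,"jaw":0.35},
  {"dx":0.28,"dy":-0.04,"dz":0,"roll":0,"jaw":0.35},
  {"dx":0.33,"dy":-0.05,"dz":0,"roll":0,"jaw":0.35},
  {"dx":0.37,"dy":-0.057,"dz":0,"roll":0,"jaw":0.35},
  {"dx":0.38,"dy":-0.057,"dz":0,"roll":0,"jaw":0.35},
  {"dx":0.38,"dy":-0.057,"dz":0,"roll":0,"jaw":0.35},
])

```text
t: 12.45
tcp_pos: [479.0, 302.7, 112.4]
eef_rot: [0.0, 0.708, 0.707, 0.001]
wrist_force: [0.1, -0.4, -1.3]
finger_gap: 43.0
```

>>> arm_command([
  {"dx":0,"dy":0,"dz":0,"roll":0,"jaw":0.35},
  {"dx":0,"dy":0,"dz":0,"roll":0,"jaw":0.35},
])

```text
t: 12.65
tcp_pos: [479.0, 301.7, 112.3]
eef_rot: [0.0, 0.708, 0.706, 0.001]
wrist_force: [-0.1, 0.2, -2.2]
finger_gap: 43.7
```

```bash
python3 - <<'E'
from h import *
s=r.sense();T=tool();print(T.round(3),s["finger_gap"],s["t"],s["wrist_force"],(T@[0,100,0,1]))
S=cam("scene");t=cam("top")
a=cv2.resize(S["image"][100:220,250:400,::-1],None,fx=3.5,fy=3.5,interpolation=cv2.INTER_CUBIC)
b=cv2.resize(t["image"][130:250,110:230,::-1],None,fx=3.5,fy=3.5,interpolation=cv2.INTER_CUBIC)
cv2.imwrite("pics/st12.png",cv2.resize(np.hstack([a,b]),None,fx=.84,fy=.84))
for n,c in(("scene",S),("top",t)):
    for d in regions_of("roll",n):
        ys,xs=np.nonzero(d["region"]);print(n,d["conf"],d["rect"],[w(c,xs.mean(),ys.mean(),z).round(0) for z in(110,120,130)])
E
```

```text
[[ 3.00000e-03  1.00000e+00  1.00000e-03  4.78979e+02]
 [ 1.00000e+00 -3.00000e-03  1.00000e-03  3.01712e+02]
 [ 1.00000e-03  1.00000e-03 -1.00000e+00  1.12263e+02]
 [ 0.00000e+00  0.00000e+00  0.00000e+00  1.00000e+00]] 43.705698846264234 12.65 [-0.1380401   0.20300664 -2.21692626] [578.97833388 301.43242684 112.35942079   1.        ]
top 0.34 [147.1, 169.7, 45.1, 32.6] [array([583., 278., 110.]), array([582., 276., 120.]), array([581., 275., 130.])]
```

View pics/st12.png

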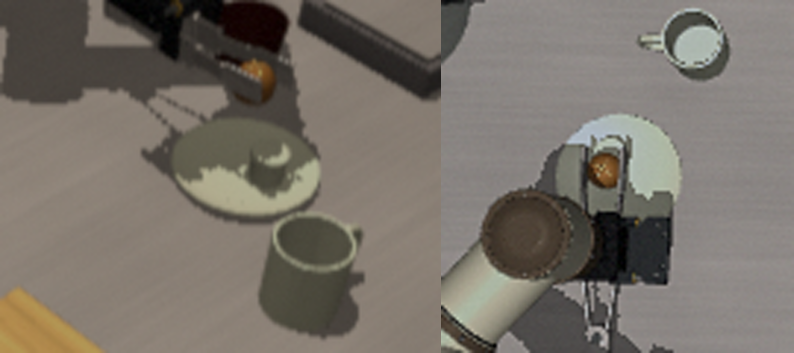

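```bash
python3 - <<'E'
from h import *
S=cam("scene");t=cam("top")
u,v=165.8,187.5
su,sv=257/2.94+250,82/2.94+100
for z in(105,115,125,135):print(z,w(t,u,v,z).round(1),w(S,su,sv,z).round(1))
for n in("jam_pot","roll_served","plate_left","butter_dish"):
    print(n,[(round(d["conf"],2),np.round(d["rect"])) for d in boxes_of(n,"top")][:3])
s=r.sense();print(s["t"],s["finger_gap"],s["tcp_pos"],s["wrist_force"])
E
```

```text
105 [578.7 302.4 105. ] [567.2 320.6 105. ]
115 [577.7 300.4 115. ] [575.6 309.4 115. ]
125 [576.6 298.4 125. ] [584.1 298.3 125. ]
135 [575.6 296.4 135. ] [592.6 287.1 135. ]
jam_pot [(0.53, array([160., 177.,  12.,   6.]))]
roll_served [(0.33, array([367., 226.,  29.,  31.]))]
plate_left [(0.67, array([151., 170.,  40.,  34.])), (0.59, array([366., 225.,  31.,  33.]))]
butter_dish [(0.53, array([263., 140.,  20.,  22.]))]
13.15 43.381924054657304 [479.04070746 302.61859126 112.41900852] [-0.38324562  0.90763009 -1.82499214]
```

The two cameras agree: the roll's mid-height is about 122 mm, so its underside is about 104 mm up. It is roughly 4 mm from the plate centre, and the grip is steady.

```bash
python3 - <<'E'
from bench import r
print(r.hand_in());s=r.sense();print(s["t"],s["finger_gap"],s["tcp_pos"])
E
```

```text
the job is handed in; nothing more can be done
None
the job is handed in; nothing more can be done
```

I picked up the tongs, closed them on the spare roll on the board, and handed the job in holding it over the left plate, the one with the jam pot. No verdict was reported.

**Last checks before handing in:**
- **Position:** triangulating from the top and scene cameras put the roll at about (577, 299) mm. The plate centre is at about (580, 302) mm, so the roll is about 4 mm off.
- **Height:** the roll's underside was about 10 cm above the table.
- **Grip:** the finger opening held steady at about 43.5 mm, which matches the roll's width between the tips. The TCP (gripper tip) stayed within about 1 mm over the last half second, and about 13 s had passed.
- **Other items:** nothing looked shifted in the pictures I viewed. I did not measure the other items again after the move.

**Checks that failed or disagreed:**
- The roll detector found nothing in the scene view. In the top view it gave only a weak result (0.34), which mixed the roll with the plate, so I used pixels I picked by eye.
- The served-roll detector boxed the bowl instead, so I only saw the served roll by eye, on its plate, in the pictures up to the lift off the board.
- The tongs sat pitched tips-up by about 4 mm in the gripper. I allowed for this when lowering them over the roll.

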